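# Lock the rotary test stage

## Task

Lock the rotary test stage for carrying: with your fingertips, push the orange pin round until the slot in the disc lines up with the steel bar, then push the bar by its red tab right through the disc and fully home in the keeper on the other side. Only push: do not lift the bar out of its channel, and leave everything else on the desk where it is.

Things in the scene. Friction and masses are not known exactly. Their poses are not given: they have to be found in the camera images.
- stage: Fixed rotary test stage: a white case, x = -200 to +90 mm, y = -70 to +70 mm, 40 mm high, carrying disc, channel with lock bar, and keeper. Origin on the desk exactly below the disc's axis; +x is the way the bar is pushed, +z up. A blue controller board (top at z = 54 mm) is fixed at x = -180 to -110, y = 30 to 66 mm. Above z = 66 mm only the pin and the bar's tab stand out
- channel_end (a point): Middle of the black channel's floor at its end next to the disc, 50 mm above the desk and 50 mm before the disc's axis. The channel runs 118 mm back from here along the stage's -x, straight towards the disc's axis; it is open above, 14 mm wide inside, cheek tops at z = 60 mm
- disc_axis (a point): Centre of the slotted aluminium disc at the height of its top face (z = 66 mm). The disc is 92 mm in diameter, cut right across its middle by a straight slot 18 mm wide, whose mouths flare to 25 mm; the slot's floor is level with the channel's floor
- disc (a joint): Turn of the disc about its vertical axis (rad, anticlockwise from above positive). At 0, and equally at 3.14, the slot lines up with the bar; stops at -0.5 and 3.64. Light friction (0.05 N m, about 1.6 N at the pin), and it stays where it is left. The bar's tapered nose centres the slot if it is within about 0.15 rad
- pin_top (a point): Top centre of the orange turning pin on the disc, 10 mm thick and standing 30 mm above the disc's top (from z = 66 to 96 mm), 32 mm from the disc's axis. Seen from the axis, it stands at the stage's -y side when the joint is 0, at +x when 1.57, at +y when 3.14
- lockbar: Loose steel lock bar lying in the channel, 140 mm long, 12 x 12 mm, 0.18 kg, +x towards its nose. Origin at the underside of the middle of its length, 50 mm above the desk; the top of the bar is at z = 62 mm. Sliding it takes a newton or two
- bar_nose (a point): Tip of the bar's tapered nose (the last 16 mm narrow from 12 to 4 mm wide), at 6 mm above its underside. At the start it is short of the disc's rim
- bar_tab (a point): Centre of the rear (-x) face of the red push tab that stands on the bar's tail: 30 mm wide, 8 mm thick, rising 28 mm above the bar's top (z = 62 to 90 mm). The rear face is the bar's tail end, 140 mm behind the nose
- keeper_end (a point): Middle of the inner end wall of the keeper, 73 mm beyond the disc's axis, where the nose of the fully pushed bar comes to rest. The keeper is a dark steel U-shaped socket, 28 mm long, 16 mm wide inside, top at z = 64 mm
- bearing: small steel ball bearing, ring 22 mm across, 8 mm thick, lying on the white case beside the channel (case top is 40 mm above the desk); a bystander
- spacer: upright brass cylinder, 18 mm across, 22 mm tall, standing on the white case on the other side of the channel; a bystander
- phone: blue mobile phone, 148 x 72 x 8 mm, lying on the desk; a bystander
- breadboard: white breadboard with small lamps, 165 x 55 x 9 mm, lying on the desk; a bystander
- screwdriver: yellow-handled screwdriver, 170 mm long, handle 26 mm thick, lying along its own x on the desk; origin below its middle; a bystander
- mug: white mug, 80 mm across, 90 mm tall, standing on the desk; a bystander
- mouse: black computer mouse, 105 x 60 x 26 mm, on the desk; a bystander
Things that resemble listed ones, but are neither listed nor needed, are in the scene too. There is more than one size of the lockbar; the job needs the middle-sized.

How it is judged:
On the way, in this order (a step that is already met when the one before it is completed fails the run):
1. the disc is turned until its slot lines up with the bar, which is still outside the disc ((value of joint disc between -0.3 and 0.3 rad or value of joint disc between 2.8416 and 3.4416 rad) and x of bar_nose in the frame of stage below -0.036 m), for 0.2 s.
2. the bar is pushed through the disc into the keeper (x of bar_nose in the frame of stage above 0.066 m), for 0.2 s.
At the end, for the whole second after the job is handed in: The bar lies level in the channel, through the disc's slot, its nose within 7 mm of the keeper's end wall and within 6 mm of the middle; the disc is within 0.2 rad of lined up (either way round); all at rest (x of bar_nose in the frame of stage above 0.066 m and y of bar_nose in the frame of stage between -0.006 and 0.006 m and z of lockbar in the frame of stage between 0.046 and 0.056 m and angle between lockbar's own z axis and vertical below 0.1 rad and (value of joint disc between -0.2 and 0.2 rad or value of joint disc between 2.9416 and 3.3416 rad) and linear speed of lockbar below 0.01 m/s); the robot touches nothing.
It fails at once if the bar is lifted more than 15 mm or tipped by more than 0.35 rad (z of lockbar in the frame of stage above 0.065 m or angle between lockbar's own z axis and vertical above 0.35 rad).
It fails at once if a bystander (bearing, spacer, phone, breadboard, screwdriver, mug or mouse) is moved by more than 25 mm (distance of any of bearing, spacer, phone, breadboard, screwdriver, mug, mouse from where it was at the start of the episode above 0.025 m).
It also fails if it takes over 56 s, if anything falls off the work surface, if the arm or the gripper's body presses on something with over 40 N, if the wrist force passes 120 N, or if a joint passes its speed limit or range.

## Robot

A 6-joint arm with a two-finger parallel gripper is mounted at the origin on the work surface. World frame = base frame: x ahead of the robot, y to its left, z up, the work surface at z = 0. Lengths are in m, angles in rad, forces in N, time in s.
With the tool pointing down it reaches from about 0.325 to 0.9 m from the base axis. Payload 6.1 kg.
Tool frame: the origin (TCP) lies between the finger pads; the fingertips stand finger_overhang ahead of it and the grasp point (between the pads) lies 8 mm behind it (finger_overhang is the distance from the TCP to the fingertips, in m); z points along the fingers, x is the direction in which the jaws open and shut, and the axes are right-handed (so a half turn about z gives the same grasp; the last joint's range is limited). The gripper opens to 85 mm and grips with 20 to 120 N. Pads are 22 mm wide; open, the fingers measure 114 mm over their backs; the gripper's body (76 mm by 85 mm) begins 54 mm behind the grasp point. The pads swing forward as they close: fully open they stand 13 mm farther back than shut.
Start: joints at [1.004, 0.22, 1.526, -0, 1.395, -0.126], TCP at [0.267, 0.565, 0.242] pointing down, gripper open.
Joint ranges: [-2.98, 2.98], [-0.91, 2.08], [0.09, 2.57], [-1.24, 4.39], [0.2, 2.65], [-2.68, 2.68]. Speed limits (rad/s): [2.57, 2.57, 3.01, 3.14, 3.14, 3.14].

## Interface

Orientations are given as a unit quaternion [w, x, y, z].
In Python, from station import * gives the robot as it stands.
- The arm moves only by the shell command python3 -m pendant 'ROWS'. ROWS is JSON, a list of rows, each a list of 7 numbers: the shift along the tool's x, y, z in mm, then the turn, a rotation vector about the tool's x, y, z in rad, then the finger opening in mm, from 0 to 85.4. In form: [[dx, dy, dz, wx, wy, wz, claw], ...]. A call has 1 to 10 rows; each row is the pose to reach, as a shift and turn from the pose measured when the call began, along the tool's axes at that moment; what a row does not reach only later rows make up. A row lasts 1/8 s, in which the tool goes at most 62.5 mm and 10.7 degrees, less where a joint would pass 70% of its speed; a pose out of reach is approached as far as the arm can. A call with a gripper value outside its range is refused whole. The fingers move at their own pace and stop on an object; the grip force is fixed at half the most. Time passes only in rows, so rows that repeat a pose let the fingers close. It gives the time, the measured TCP pose, the force and the opening at its end, in the units of the state.
- get_obs(): the state, without advancing time (a new reading comes with each control period).
- snapshot(name): name is "scene" or "top"; returns a dict with "img" (384x512x3 uint8, blue, green, red), "range_z" (384x512 float32, m along the optical axis (not along the pixel's ray), 0 where there is no reading), "K" (3x3 intrinsics, pixels), "k1" (the pictures are not rectified: a ray, as slopes to the right and down, at radius r is drawn at 1 + k1 r^2 times it, then the intrinsics apply), "world_from_camera" (4x4, takes a point from camera to world coordinates). Camera axes: x right, y up, looking along -z (the intrinsics and any distortion apply to the point x, -y, -z); pixel columns grow to the right and rows downward; lengths in m; the calibration is good to about 2 mm. A picture is of the moment at which its call begins.
- close_job(): hands the job in, once; it reports no verdict.
The state is a dict: "time_s": time; "qpos": joint angles; "qvel": joint speeds; "joint_efforts": joint torques, N m; "tool_pos": TCP position; "tcp_rot": TCP orientation; "wrist_force": force on the tool from outside, world axes, zero at the start; "moment": the same for the moment, N m; "gripper_width": opening from 0.0 (shut) to 1.0 (fully open).
Only numpy, scipy, OpenCV 4.12 (cv2) and the standard library are available. Lean on these libraries where they do the work, as an engineer would, in place of code of your own. Each camera call takes 0.05 s, during which the arm holds its last target. There are 200 camera calls.

## Working session

There is one attempt and no reset: what is moved stays moved. The work goes in short steps, Python scripts to look and compute and a shell command to move; the robot and the scene stay as the last step left them, time stands still between calls to the robot, and variables do not carry over. Pictures are saved under pics/ and viewed, on a budget of 10 in all, crops included, one or two more only if the job needs it, and the job is handed in when it is done.

```bash
mkdir -p pics; cat > h.py <<'E'
from station import *
import numpy as np, cv2
def snap(n):
    s=snapshot(n); return s
def pt(s,u,v,z=None):
    K=s["K"];k1=s["k1"];a=(u-K[0][2])/K[0][0];b=(v-K[1][2])/K[1][1]
    x,y=a,b
    for _ in range(20):
        f=1+k1*(x*x+y*y); x,y=a/f,b/f
    T=np.array(s["world_from_camera"]); d=T[:3,:3]@np.array([x,-y,-1]); o=T[:3,3]
    if z is None:
        r=s["range_z"][int(round(v)),int(round(u))]; return o+d*r
    return o+d*(z-o[2])/d[2]
E
python3 - <<'E'
from h import *
import pickle
for n in("scene","top"):
    s=snap(n); pickle.dump(s,open(n+".pkl","wb")); cv2.imwrite(f"pics/{n}0.png",cv2.resize(s["img"],(768,576),interpolation=cv2.INTER_CUBIC))
    print(n,s["K"],s["k1"],np.round(s["world_from_camera"],3))
print(get_obs())
import station; print([x for x in dir(station) if x[0]!='_'])
E
```

```text
scene [[434.41517894   0.         246.37166763]
 [  0.         434.41517894 191.94724205]
 [  0.           0.           1.        ]] -0.11806008832019181 [[-0.639 -0.499  0.586  1.131]
 [ 0.769 -0.417  0.484  0.48 ]
 [ 0.003  0.76   0.65   0.725]
 [ 0.     0.     0.     1.   ]]
top [[419.87611751   0.         257.74608588]
 [  0.         419.87611751 189.45345633]
 [  0.           0.           1.        ]] 0.009066326523911171 [[ 1.000e-03  9.960e-01 -8.400e-02  4.660e-01]
 [-1.000e+00  3.000e-03  2.000e-02  2.700e-02]
 [ 2.000e-02  8.400e-02  9.960e-01  1.046e+00]
 [ 0.000e+00  0.000e+00  0.000e+00  1.000e+00]]
{'time_s': 0.1, 'qpos': array([ 1.00391242e+00,  2.21157443e-01,  1.52750156e+00, -6.07485318e-06,
        1.39472332e+00, -1.26098910e-01]), 'qvel': array([-8.24138916e-05, -3.05461067e-03, -3.08463569e-03, -1.42785745e-03,
       -1.31782431e-03,  1.17097095e-03]), 'joint_efforts': array([ 2.43976836e-03, -4.98244143e+01, -3.90546227e+01, -9.37611162e-05,
        5.72283694e-03, -1.78504951e-05]), 'tool_pos': array([0.26637098, 0.56480353, 0.24129976]), 'tcp_rot': array([ 3.82965528e-04,  8.44584943e-01,  5.35420838e-01, -8.08746337e-04]), 'wrist_force': array([ 0.38931374, -1.00837207, -0.52247165]), 'moment': array([0.04412117, 0.00743541, 0.01828638]), 'gripper_width': 0.9947454914753245}
['MotionError', 'close_job', 'finger_overhang', 'get_obs', 'snapshot']
```

View pics/scene0.png

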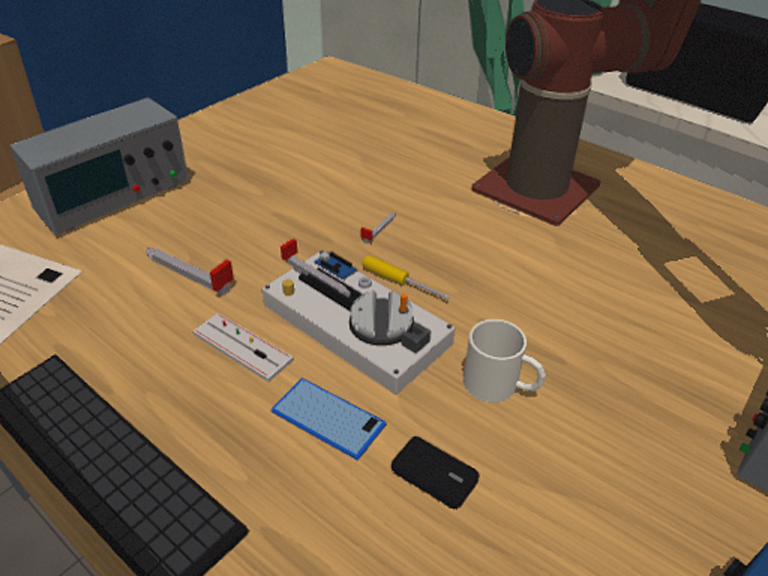

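View pics/top0.png

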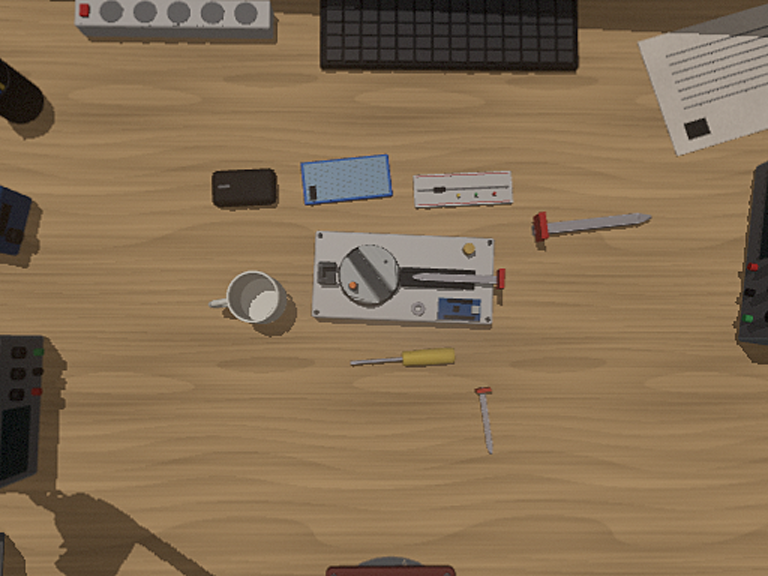

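The top view shows the stage with its disc at about (369,275), orange pin at about (353,286) and red tab at about (501,279). Stage +x runs to image left, which is roughly world +y. The disc stands at about 2.2 rad. The two loose bars, at (590,225) and (485,420), are decoys. Next are enlarged crops.

```bash
python3 - <<'E'
from h import *
import pickle
for n,(u0,v0,w,h,f) in {"top":(205,150,135,70,5.9),"scene":(170,150,140,110,5.4)}.items():
    s=pickle.load(open(n+".pkl","rb")); c=s["img"][v0:v0+h,u0:u0+w]
    c=cv2.resize(c,None,fx=f,fy=f,interpolation=cv2.INTER_CUBIC)
    for k in range(0,w,10): cv2.putText(c,str(u0+k),(int(k*f),8),0,.3,(0,0,255)); cv2.line(c,(int(k*f),10),(int(k*f),16),(0,0,255))
    for k in range(0,h,10): cv2.putText(c,str(v0+k),(0,int(k*f)+4),0,.3,(0,0,255)); cv2.line(c,(22,int(k*f)),(28,int(k*f)),(0,0,255))
    cv2.imwrite(f"pics/{n}c.png",c)
E
```

```text
(no output)
```

View pics/topc.png

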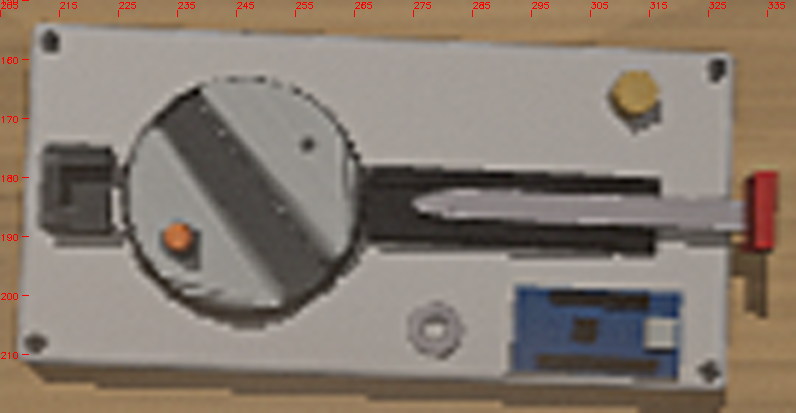

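View pics/scenec.png

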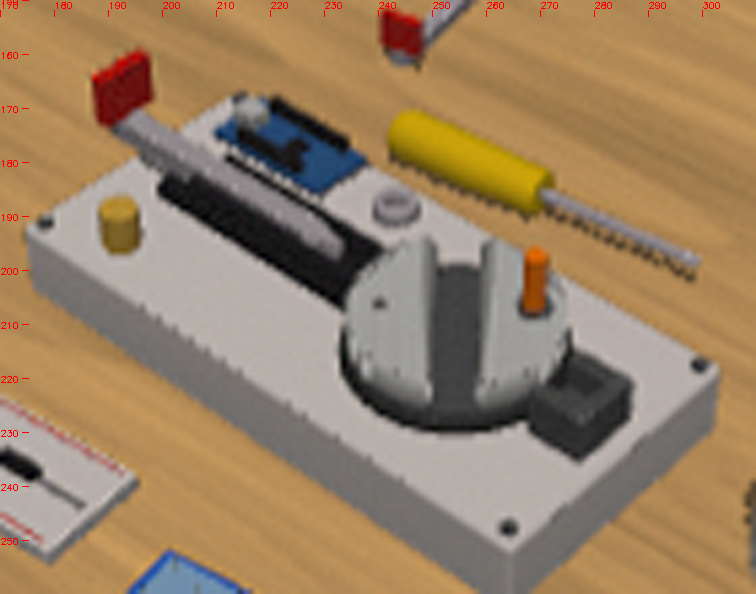

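```bash
python3 - <<'E'
from h import *
import pickle
T=pickle.load(open("top.pkl","rb"));S=pickle.load(open("scene.pkl","rb"))
def tri(a,b):
    o1=np.array(T["world_from_camera"])[:3,3];o2=np.array(S["world_from_camera"])[:3,3]
    d1=pt(T,*a,0)-o1;d2=pt(S,*b,0)-o2
    t=np.linalg.lstsq(np.c_[d1,-d2],o2-o1,rcond=None)[0]
    p,q=o1+t[0]*d1,o2+t[1]*d2
    return ((p+q)/2*1000).round(1),(np.linalg.norm(p-q)*1000).round(1)
f=5.9;g=5.4
t=lambda x,y:(205+x/f-.4,150+y/f-.4)
c=lambda x,y:(170+x/g-.4,150+y/g-.4)
print("pin tri",tri(t(178,236),c(537,253)))
print("pin z.096",pt(T,*t(178,236),.096),pt(S,*c(537,253),.096))
print("tab inner-top far/near",tri(t(770,172),c(93,76)),tri(t(770,250),c(148,52)))
print("tab rear top z.09",pt(T,*t(777,172),.09),pt(T,*t(777,250),.09))
print("nose",tri(t(414,204),c(335,250)),pt(T,*t(414,204),.06))
for n,p in dict(l=(123,190),r=(361,195),u=(245,76),lo=(243,306)).items(): print("disc",n,pt(T,*t(*p),.066))
for n,p in dict(a=(50,41),b=(717,69),c=(35,343),d=(709,370)).items(): print("screw",n,pt(T,*t(*p),.04))
for n,p in dict(a=(45,222),b=(508,527),d=(700,366),c=(240,98)).items(): print("screw S",n,pt(S,*c(*p),.04))
print("chan",[pt(T,*t(*p),.06) for p in((370,166),(658,180),(370,240),(655,255))])
print("keeper",[pt(T,*t(*p),.064) for p in((40,145),(115,145),(40,235),(112,235))])
print("slot edges",[pt(T,*t(*p),.066) for p in((200,88),(330,262),(158,130),(282,303))])
# direct depth
for p in((300,120),(160,200)): print("depth disc",pt(T,*t(*p)))
print(finger_overhang)
E
```

```text
pin tri (array([545.2,  60.6,  97.2]), np.float64(1.5))
pin z.096 [0.54570573 0.05997331 0.096     ] [0.54365982 0.06042201 0.096     ]
tab inner-top far/near (array([ 571.6, -169.6,   91.6]), np.float64(0.1)) (array([ 540.4, -168.5,   88.3]), np.float64(3.6))
tab rear top z.09 [ 0.57182993 -0.17272585  0.09      ] [ 0.54136373 -0.17227316  0.09      ]
nose (array([562.2, -33.4,  57.5]), np.float64(0.5)) [ 0.56182902 -0.03303991  0.06      ]
disc l [0.56649319 0.08292788 0.066     ]
disc r [ 0.56477923 -0.01158898  0.066     ]
disc u [0.61233996 0.03467298 0.066     ]
disc lo [0.52049689 0.03516566 0.066     ]
screw a [0.63035904 0.114694   0.04      ]
screw b [ 0.61987928 -0.15905243  0.04      ]
screw c [0.50677608 0.1195399  0.04      ]
screw d [ 0.49627846 -0.15420393  0.04      ]
screw S a [ 0.61709111 -0.16027261  0.04      ]
screw S b [0.62834765 0.11366848 0.04      ]
screw S d [0.50479782 0.1198935  0.04      ]
screw S c [ 0.4930619  -0.15536894  0.04      ]
chan [array([ 0.5770672 , -0.01543902,  0.06      ]), array([ 0.57178221, -0.13104176,  0.06      ]), array([ 0.54733061, -0.01540966,  0.06      ]), array([ 0.54160398, -0.12951222,  0.06      ])]
keeper [array([0.58460097, 0.11616183, 0.064     ]), array([0.58470325, 0.08635656, 0.064     ]), array([0.54865167, 0.11579599, 0.064     ]), array([0.54872669, 0.0872709 , 0.064     ])]
slot edges [array([0.60744326, 0.05258478, 0.066     ]), array([0.53803821, 0.00073155, 0.066     ]), array([0.59052633, 0.06920063, 0.066     ]), array([0.52171743, 0.01973531, 0.066     ])]
depth disc [0.59444732 0.01274175 0.0682089 ]
depth disc [0.56266237 0.06828353 0.06484537]
0.011
```

Stage fit:
- The axis is at about (0.565, 0.035) and +x points along (0.038, 0.999).
- The pin is at radius 32 mm with the disc at about 2.28 rad.
- The tail is at stage x = -207 mm.

The plan is to close the fingers, go to the pin's +x side, and push straight along stage -x.

```bash
python3 -m pendant '[[-309,448,0,0,0,-0.403,0],[-309,448,0,0,0,-0.403,0],[-309,448,0,0,0,-0.403,0],[-309,448,0,0,0,-0.403,0],[-309,448,0,0,0,-0.403,0],[-309,448,0,0,0,-0.403,0],[-309,448,0,0,0,-0.403,0],[-309,448,0,0,0,-0.403,0],[-309,448,0,0,0,-0.403,0],[-309,448,0,0,0,-0.403,0]]'
cat > st.py <<'E'
from h import *
from scipy.spatial.transform import Rotation as R
C=np.array([.565,.035]);ux=np.array([.0383,.9993]);uy=np.array([-.9993,.0383])
o=get_obs();p=o["tool_pos"];q=o["tcp_rot"];M=R.from_quat([q[1],q[2],q[3],q[0]]).as_matrix()
print("t",o["time_s"],"stage mm",(np.r_[(p[:2]-C)@ux,(p[:2]-C)@uy,p[2]]*1000).round(1),"F",o["wrist_force"].round(1),"w",round(o["gripper_width"],3))
def go(x,y,z):
    w=np.r_[C+x/1e3*ux+y/1e3*uy,z/1e3]; print("shift to",(x,y,z),(M.T@(w-p)*1000).round(1))
print("toolx in stage",(M[:2,0]@ux).round(3),(M[:2,0]@uy).round(3),"z",M[:,2].round(3))
import sys
for a in sys.argv[1:]: go(*map(float,a.split(",")))
E
python3 st.py 58,28,242 58,28,87 20,28,87
```

```text
time_s: 1.35
tool_pos: [0.5407, 0.091, 0.2411]
tcp_rot: [0.0, 0.722, 0.692, -0.001]
wrist_force: [-0.1, 0.1, 0.3]
gripper_width: -0.001
t 1.35 stage mm [ 55.1  26.4 241.1] F [-0.1  0.1  0.3] w -0.001
toolx in stage 1.0 -0.004 z [-0.002 -0.002 -1.   ]
shift to (58.0, 28.0, 242.0) [ 2.9 -1.6 -0.9]
shift to (58.0, 28.0, 87.0) [  3.3  -1.3 154.1]
shift to (20.0, 28.0, 87.0) [-34.7  -1.2 154.2]
```

```bash
python3 -m pendant '[[3,-1,60,0,0,0,0],[3,-1,110,0,0,0,0],[3,-1,150,0,0,0,0],[3,-1,154,0,0,0,0],[3,-1,154,0,0,0,0]]'
python3 st.py 45,28,87 
python3 - <<'E'
from h import *
s=snap("scene"); c=s["img"][120:260,160:330]; cv2.imwrite("pics/s2.png",cv2.resize(c,None,fx=4.2,fy=4.2,interpolation=cv2.INTER_CUBIC))
E
```

```text
time_s: 1.98
tool_pos: [0.54, 0.0944, 0.0881]
tcp_rot: [0.0, 0.722, 0.692, -0.001]
wrist_force: [0.8, 0.5, -0.0]
gripper_width: 0.001
t 1.975 stage mm [58.4 27.3 88.1] F [ 0.8  0.5 -0. ] w 0.001
toolx in stage 1.0 -0.004 z [-0.001 -0.002 -1.   ]
shift to (45.0, 28.0, 87.0) [-13.3  -0.7   1.1]
```

View pics/s2.png

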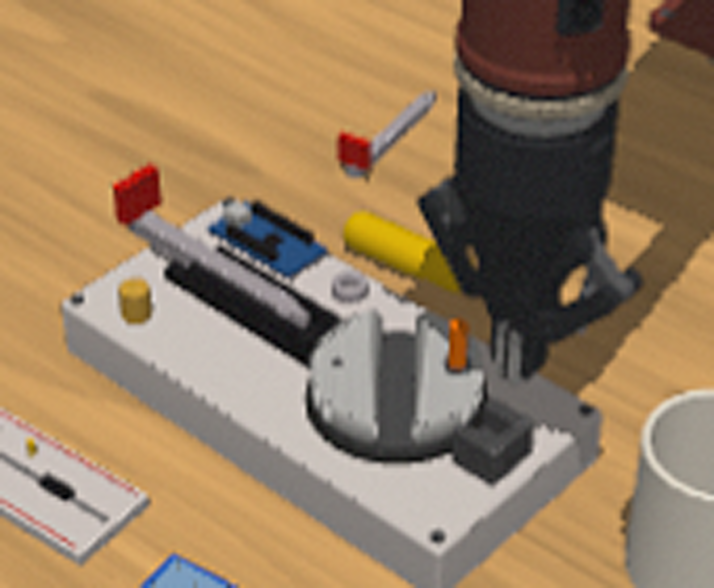

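The shut fist sits just beyond the pin on its +x side, at picture (510,350), with the pin at (457,340), and it is clear of the keeper and mug. I now push along -x.

```bash
python3 -m pendant '[[-6,-1,1,0,0,0,0],[-12,-1,1,0,0,0,0],[-17,-1,1,0,0,0,0],[-22,-1,1,0,0,0,0],[-27,-1,1,0,0,0,0],[-32,-1,1,0,0,0,0],[-36,-1,1,0,0,0,0],[-38,-1,1,0,0,0,0],[-38,-1,1,0,0,0,0]]'
python3 st.py 
python3 - <<'E'
from h import *
s=snap("top"); c=s["img"][150:220,205:340]; cv2.imwrite("pics/t3.png",cv2.resize(c,None,fx=5.9,fy=5.9,interpolation=cv2.INTER_CUBIC))
s=snap("scene"); c=s["img"][150:260,170:310]; cv2.imwrite("pics/s3.png",cv2.resize(c,None,fx=5.4,fy=5.4,interpolation=cv2.INTER_CUBIC))
E
```

```text
time_s: 3.15
tool_pos: [0.5385, 0.0559, 0.0882]
tcp_rot: [0.001, 0.722, 0.692, -0.0]
wrist_force: [-0.5, 0.8, -0.2]
gripper_width: -0.003
t 3.15 stage mm [19.9 27.3 88.2] F [-0.5  0.8 -0.2] w -0.003
toolx in stage 1.0 -0.004 z [ 0.002 -0.002 -1.   ]
```

View pics/s3.png

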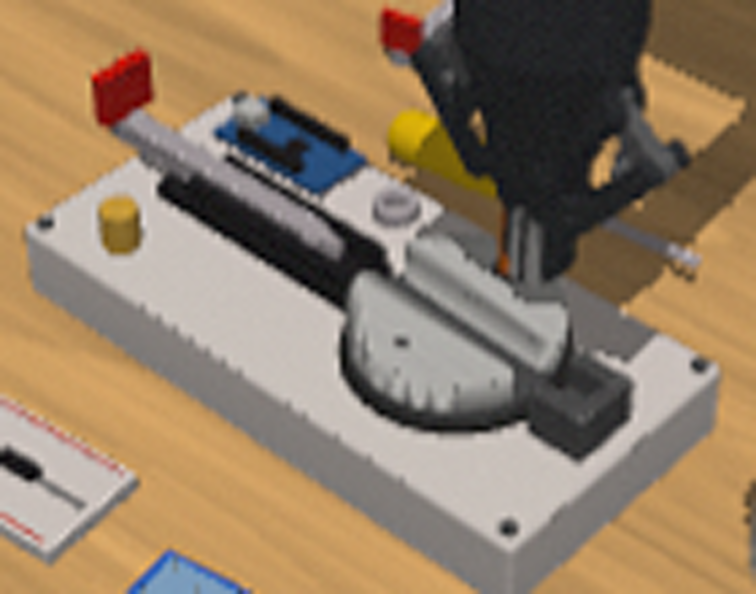

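The slot now looks nearly in line with the channel: the near edge runs from about (360,272) to (520,372), with the bar still outside. I back off and lift, then measure the pin and slot from above.

```bash
python3 -m pendant '[[15,0,0,0,0,0,0],[20,0,-20,0,0,0,0],[20,0,-80,0,0,0,0],[-60,0,-130,0,0,0,0],[-120,0,-130,0,0,0,0],[-180,0,-130,0,0,0,0],[-240,0,-130,0,0,0,0],[-275,28,-130,0,0,0,0],[-275,28,-130,0,0,0,0],[-275,28,-130,0,0,0,0]]'
python3 st.py -238,0,200 -238,0,82
python3 - <<'E'
from h import *
s=snap("top"); c=s["img"][150:220,205:340]; cv2.imwrite("pics/t4.png",cv2.resize(c,None,fx=5.9,fy=5.9,interpolation=cv2.INTER_CUBIC))
hsv=cv2.cvtColor(s["img"],cv2.COLOR_BGR2HSV)
m=cv2.inRange(hsv,(5,150,120),(16,255,255));m[:150]=0;m[220:]=0;m[:,:205]=0;m[:,275:]=0
v,u=np.nonzero(m);print("pin px",len(u),u.mean(),v.mean());p=pt(s,u.mean(),v.mean(),.094);print(p)
C=np.array([.565,.035]);ux=np.array([.0383,.9993]);uy=np.array([-.9993,.0383]);d=p[:2]-C;print("joint",np.arctan2(d@uy,d@ux)+np.pi/2,np.linalg.norm(d))
E
```

```text
time_s: 4.5
tool_pos: [0.5549, -0.2192, 0.2188]
tcp_rot: [0.001, 0.722, 0.692, -0.0]
wrist_force: [0.0, 0.7, -0.3]
gripper_width: -0.0
t 4.5 stage mm [-254.4    0.3  218.8] F [ 0.   0.7 -0.3] w -0.0
toolx in stage 1.0 -0.004 z [ 0.002 -0.002 -1.   ]
shift to (-238.0, 0.0, 200.0) [16.4  0.2 18.8]
shift to (-238.0, 0.0, 82.0) [ 16.6   0.  136.8]
pin px 10 244.3 194.8
[0.53407984 0.03835415 0.094     ]
joint 3.0718454211180664 0.03110155669439554
```

View pics/t4.png

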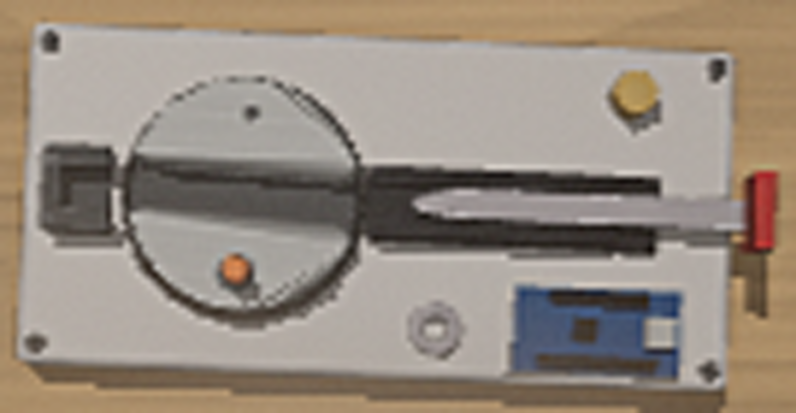

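The slot at (245,190) is about 0.07–0.1 rad short of aligned. That is inside the lead-in, but I'll nudge the pin 2.5 mm further for margin.

```bash
python3 -m pendant '[[60,0,0,0,0,0,0],[120,-29,0,0,0,0,0],[180,-29,0,0,0,0,0],[240,-29,0,0,0,0,0],[296,-29,0,0,0,0,0],[296,-29,20,0,0,0,0],[296,-29,70,0,0,0,0],[296,-29,120,0,0,0,0],[296,-29,130,0,0,0,0],[296,-29,130,0,0,0,0]]'
python3 st.py 17.3,28,87
```

```text
time_s: 5.8
tool_pos: [0.5384, 0.0789, 0.0891]
tcp_rot: [0.001, 0.721, 0.693, 0.0]
wrist_force: [0.6, 0.5, 0.2]
gripper_width: 0.001
t 5.8 stage mm [42.9 28.3 89.1] F [0.6 0.5 0.2] w 0.001
toolx in stage 1.0 -0.002 z [ 0.002 -0.002 -1.   ]
shift to (17.3, 28.0, 87.0) [-25.6   0.3   2.1]
```

```bash
python3 -m pendant '[[-10,0,2,0,0,0,0],[-18,0,2,0,0,0,0],[-22,0,2,0,0,0,0],[-24,0,2,0,0,0,0],[-25.7,0,2,0,0,0,0],[-25.7,0,2,0,0,0,0]]'
python3 st.py
python3 -m pendant '[[15,0,0,0,0,0,0],[20,0,-20,0,0,0,0],[20,0,-80,0,0,0,0],[-60,0,-130,0,0,0,0],[-120,0,-130,0,0,0,0],[-180,0,-130,0,0,0,0],[-240,0,-130,0,0,0,0],[-272,28,-130,0,0,0,0],[-272,28,-130,0,0,0,0],[-272,28,-130,0,0,0,0]]'
python3 st.py -240,0,82
python3 - <<'E'
from h import *
s=snap("top"); cv2.imwrite("pics/t5.png",s["img"])
hsv=cv2.cvtColor(s["img"],cv2.COLOR_BGR2HSV)
m=cv2.inRange(hsv,(5,150,120),(16,255,255));m[:150]=0;m[220:]=0;m[:,:205]=0;m[:,275:]=0
v,u=np.nonzero(m);p=pt(s,u.mean(),v.mean(),.094)
C=np.array([.565,.035]);ux=np.array([.0383,.9993]);uy=np.array([-.9993,.0383]);d=p[:2]-C;print("joint",np.arctan2(d@uy,d@ux)+np.pi/2,np.linalg.norm(d))
E
```

```text
time_s: 6.55
tool_pos: [0.5374, 0.0532, 0.0872]
tcp_rot: [0.001, 0.721, 0.693, -0.0]
wrist_force: [0.2, 0.5, 0.3]
gripper_width: -0.001
t 6.55 stage mm [17.1 28.3 87.2] F [0.2 0.5 0.3] w -0.001
toolx in stage 1.0 -0.002 z [ 0.002 -0.002 -1.   ]
time_s: 7.8
tool_pos: [0.554, -0.2185, 0.217]
tcp_rot: [0.001, 0.721, 0.693, -0.0]
wrist_force: [0.6, 0.8, -0.5]
gripper_width: -0.001
t 7.8 stage mm [-253.8    1.3  217. ] F [ 0.6  0.8 -0.5] w -0.001
toolx in stage 1.0 -0.002 z [ 0.001 -0.001 -1.   ]
shift to (-240.0, 0.0, 82.0) [ 13.9   1.2 135. ]
joint 3.160365922172443 0.03205810116490233
```

The joint now measures about 3.16. Next I go down behind the tab and push.

```bash
python3 -m pendant '[[14,1,50,0,0,0,0],[14,1,110,0,0,0,0],[14,1,130,0,0,0,0],[14,1,135,0,0,0,0],[14,1,135,0,0,0,0]]'
python3 st.py -150,0,82 -82,0,82
```

```text
time_s: 8.48
tool_pos: [0.557, -0.2046, 0.0843]
tcp_rot: [0.002, 0.721, 0.693, 0.0]
wrist_force: [0.2, 0.0, 0.4]
gripper_width: 0.001
t 8.475 stage mm [-239.8   -1.2   84.3] F [0.2 0.  0.4] w 0.001
toolx in stage 1.0 -0.001 z [ 0.004 -0.003 -1.   ]
shift to (-150.0, 0.0, 82.0) [89.8 -1.3  2.1]
shift to (-82.0, 0.0, 82.0) [157.8  -1.3   1.9]
```

```bash
python3 -m pendant '[[8,-1,2,0,0,0,0],[14,-1,2,0,0,0,0],[20,-1,2,0,0,0,0],[26,-1,2,0,0,0,0],[32,-1,2,0,0,0,0],[38,-1,2,0,0,0,0],[44,-1,2,0,0,0,0],[50,-1,2,0,0,0,0],[56,-1,2,0,0,0,0],[62,-1,2,0,0,0,0]]'
python3 st.py -82,0,82
```

```text
time_s: 9.72
tool_pos: [0.5585, -0.1423, 0.0822]
tcp_rot: [0.002, 0.721, 0.693, 0.0]
wrist_force: [0.1, -2.8, 3.2]
gripper_width: -0.001
t 9.725 stage mm [-177.4   -0.3   82.2] F [ 0.1 -2.8  3.2] w -0.001
toolx in stage 1.0 -0.001 z [ 0.004 -0.003 -1.   ]
shift to (-82.0, 0.0, 82.0) [95.4 -0.3 -0.1]
```

```bash
python3 -m pendant '[[6,0,0,0,0,0,0],[12,0,0,0,0,0,0],[18,0,0,0,0,0,0],[24,0,0,0,0,0,0],[30,0,0,0,0,0,0],[30,0,0,0,0,0,0]]'
python3 st.py -82,0,82
python3 - <<'E'
from h import *
s=snap("scene"); c=s["img"][120:260,160:330]; cv2.imwrite("pics/s6.png",cv2.resize(c,None,fx=4.2,fy=4.2,interpolation=cv2.INTER_CUBIC))
E
```

```text
time_s: 10.48
tool_pos: [0.5592, -0.1112, 0.0817]
tcp_rot: [0.001, 0.721, 0.693, 0.0]
wrist_force: [0.6, -0.4, -0.6]
gripper_width: -0.001
t 10.475 stage mm [-146.3    0.2   81.7] F [ 0.6 -0.4 -0.6] w -0.001
toolx in stage 1.0 -0.0 z [ 0.003 -0.001 -1.   ]
shift to (-82.0, 0.0, 82.0) [64.3  0.1 -0.4]
```

View pics/s6.png

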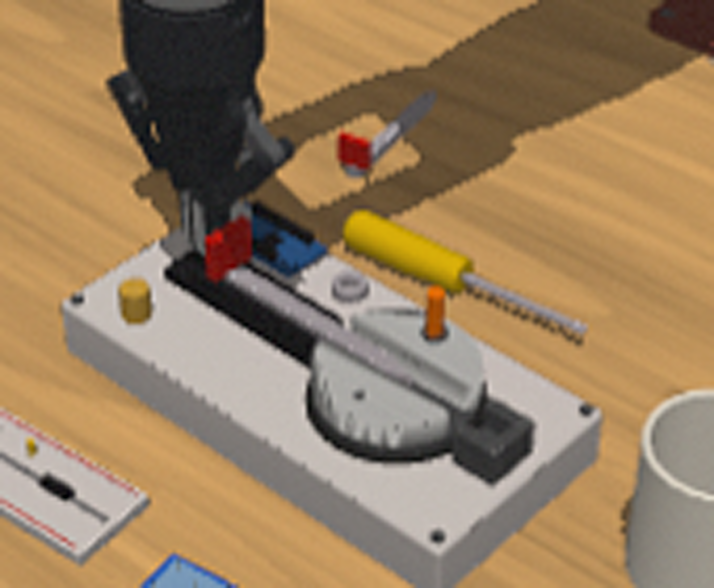

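The bar is level and inside the slot, with its nose at about (415,380), and the tab is in contact at (228,250). I continue to home.

```bash
python3 -m pendant '[[6,0,0,0,0,0,0],[12,0,0,0,0,0,0],[18,0,0,0,0,0,0],[24,0,0,0,0,0,0],[30,0,0,0,0,0,0],[36,0,0,0,0,0,0],[42,0,0,0,0,0,0],[48,0,0,0,0,0,0],[54,0,0,0,0,0,0],[60,0,0,0,0,0,0]]'
python3 st.py
python3 -m pendant '[[1,0,0,0,0,0,0],[2,0,0,0,0,0,0],[3,0,0,0,0,0,0],[4,0,0,0,0,0,0],[4,0,0,0,0,0,0]]'
python3 st.py
```

```text
time_s: 11.78
tool_pos: [0.5613, -0.0509, 0.0814]
tcp_rot: [0.001, 0.721, 0.693, 0.0]
wrist_force: [-0.1, -2.2, 1.9]
gripper_width: 0.001
t 11.775 stage mm [-86.    0.4  81.4] F [-0.1 -2.2  1.9] w 0.001
toolx in stage 1.0 -0.0 z [ 0.002 -0.001 -1.   ]
time_s: 12.4
tool_pos: [0.5615, -0.0469, 0.0814]
tcp_rot: [0.001, 0.721, 0.693, 0.0]
wrist_force: [0.4, -1.4, 2.5]
gripper_width: -0.002
t 12.4 stage mm [-81.9   0.3  81.4] F [ 0.4 -1.4  2.5] w -0.002
toolx in stage 1.0 -0.0 z [ 0.002 -0.001 -1.   ]
```

Not at the wall yet, so I push gently until the force rises.

```bash
python3 -m pendant '[[1,0,0,0,0,0,0],[2,0,0,0,0,0,0],[2,0,0,0,0,0,0]]'; python3 -m pendant '[[1,0,0,0,0,0,0],[1,0,0,0,0,0,0]]'; python3 -m pendant '[[1,0,0,0,0,0,0],[1,0,0,0,0,0,0]]';python3 st.py
```

```text
time_s: 12.78
tool_pos: [0.5616, -0.0458, 0.0814]
tcp_rot: [0.002, 0.721, 0.693, -0.0]
wrist_force: [-0.7, -4.9, 1.5]
gripper_width: -0.001
time_s: 13.02
tool_pos: [0.5617, -0.0458, 0.0814]
tcp_rot: [0.002, 0.721, 0.693, -0.001]
wrist_force: [-0.1, -5.8, 2.0]
gripper_width: -0.001
time_s: 13.28
tool_pos: [0.5617, -0.0458, 0.0814]
tcp_rot: [0.003, 0.721, 0.693, -0.001]
wrist_force: [0.1, -6.7, 0.9]
gripper_width: -0.001
t 13.275 stage mm [-80.9   0.2  81.4] F [ 0.1 -6.7  0.9] w -0.001
toolx in stage 1.0 -0.0 z [ 0.002 -0.006 -1.   ]
```

It has stopped at -80.9 mm (expected about -80) and the force is rising, so it is at the wall. I back straight off, lift and check.

```bash
python3 -m pendant '[[-10,0,0,0,0,0,0],[-25,0,0,0,0,0,0],[-25,0,-50,0,0,0,0],[-40,0,-110,0,0,0,0],[-100,0,-130,0,0,0,0],[-160,0,-130,0,0,0,0],[-180,0,-130,0,0,0,0],[-180,0,-130,0,0,0,0]]'
python3 - <<'E'
from h import *
t=snap("top");s=snap("scene")
a=cv2.resize(t["img"][150:220,205:340],None,fx=5.9,fy=5.9,interpolation=cv2.INTER_CUBIC)
cv2.imwrite("pics/t7.png",a)
C=np.array([.565,.035]);ux=np.array([.0383,.9993]);uy=np.array([-.9993,.0383])
hsv=cv2.cvtColor(t["img"],cv2.COLOR_BGR2HSV)
st=lambda p:(((p[:2]-C)@ux*1e3).round(1),((p[:2]-C)@uy*1e3).round(1))
for n,lo,hi,z in(("pin",(5,150,120),(16,255,255),.094),("tab",(170,120,80),(180,255,255),.088),("tab2",(0,150,80),(4,255,255),.088)):
    m=cv2.inRange(hsv,lo,hi);m[:150]=0;m[220:]=0;m[:,:205]=0;m[:,345:]=0
    v,u=np.nonzero(m)
    if len(u): print(n,len(u),st(pt(t,u.mean(),v.mean(),z)),"rear",st(pt(t,u.max()+.5,v.mean(),.09)))
E
```

```text
time_s: 14.28
tool_pos: [0.5538, -0.2261, 0.2118]
tcp_rot: [0.002, 0.722, 0.692, -0.001]
wrist_force: [0.5, 0.6, 0.1]
gripper_width: -0.003
pin 9 (np.float64(-0.5), np.float64(31.6)) rear (np.float64(-5.1), np.float64(31.2))
tab2 38 (np.float64(-62.4), np.float64(1.2)) rear (np.float64(-65.7), np.float64(1.2))
```

View pics/t7.png

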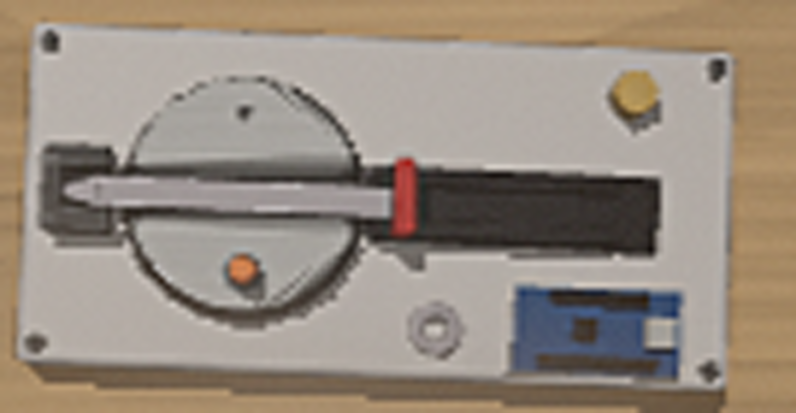

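The bar runs through the disc with its nose against the keeper wall at (65,190). The tail is at about -66 mm, which puts the nose at about 73 mm. The disc is lined up and the bearing and spacer are where they were. Handing in.

```bash
python3 -c "
from station import *
print(close_job())"
```

```text
the job is handed in; nothing more can be done
None
```

The stage is locked: the disc's slot is lined up and the bar is pushed through it, home against the keeper's end wall. I handed the job in at about 14 s; it returns no verdict.

- **Turning the disc:** with the fingers shut, I pushed the orange pin from about 2.28 rad. The first push measured 3.07 rad, a little short of 3.14, so I nudged it to 3.16 rad, with the bar still outside the disc.
- **Pushing the bar:** I pushed the red tab straight along the channel. It stopped with about 7 N against it, where the keeper wall should be. I then backed off and lifted the arm clear.
- **Last checks:**
  - The tab's rear face measured about -66 mm, so the nose is at about 73–74 mm; 66 mm is needed.
  - The tab is about 1 mm off the middle line, and the pin is within 1 mm of lined up.
  - The last picture, from above, shows the bar straight through the slot and the bearing and spacer where they were. I did not measure the bar's level or check the other bystanders at the end, but the arm never went near those.
- **Disagreements:** none beyond 1–2 mm of measuring scatter, apart from the first push falling short.

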